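Test the slit lamp supply: pull the lamp knob on, then push it off

TASK

Before the eye clinic opens, test the lamp supply on the table: pull the round push-pull knob straight up out of the panel to its on position at the end of its travel, leave it on for a couple of seconds, then push it fully back in so that the lamp is left off. Leave the square pull knob as it is and do not shift or knock over the small drop bottle; let go at the end.

Things in the scene. Friction and masses are not known exactly. Their poses are not given: they have to be found in the camera images.
- lamp_pull (a joint): Travel in m of the round push-pull knob, straight up out of the panel: 0 = pushed in (off), 0.036 = out at the end stop (on). Starts in (0 to 0.003). About 4 N of friction either way, no spring: it stays where it is left. It is one of three controls in a straight row on a light grey console, 95 mm apart in any order: the round knob, a square knob and a low fixed dial (54 mm across, 15 mm high).
- round_head (a point): Centre of the head of the round push-pull knob, the one to work; rises with the knob. Black round head 34 mm across, 25 mm high (12 mm of it below this point), on a vertical 10 mm steel stem. When in, it is 34 mm above the console's flat top, which is 70 mm above the table. Collar at its foot: 28 mm across, 5 mm high. x: level, across the row (clear on both sides), y: level, along the row, z up.
- square_head (a point): Centre of the head of the square pull knob, to be left alone: black block 30 x 30 mm, 24 mm high, on a 10 mm steel stem, as high over the panel as the round one and with the same kind of slide; starts in. Axes as for the round head. The console under them is 170 mm deep (along x) and 320 mm long (along y).
- drops_mid (a point): Centre (half-way up) of the small amber eye-drop bottle, 32 mm across, 62 mm high, loose and upright on the table on the robot's side of the console; z up. To be left alone.
There are look-alikes about, which are no part of the job. Leave any yellow look-alike of the part that bears drops_mid alone.

How it is judged:
By the outcome, as a careful person would: the job done as asked, in the order asked, and still so for the second after the job is handed in, with the robot touching nothing.
It also fails if it takes over 35 s, if anything falls off the work surface, if the arm or the gripper's body presses on something with over 40 N, if the wrist force passes 120 N, or if a joint passes its speed limit or range.

ROBOT

A 7-joint arm with a two-finger parallel gripper is mounted at the origin on the work surface. World frame = base frame: x ahead of the robot, y to its left, z up, the work surface at z = 0. Lengths are in m, angles in rad, forces in N, time in s.
With the tool pointing down it reaches from about 0.4 to 0.925 m from the base axis. Payload 4.1 kg.
Tool frame: the origin (TCP) lies midway between the tips of the shut fingers; the grasp point (between the pads) lies 19 mm behind it (arm.pinch_z is the distance from the TCP to the grasp point, in m); z points along the fingers, y is the line along which they close (so a half turn about z gives the same grasp; the last joint's range is limited). The gripper opens to 85 mm and grips with 20 to 120 N. Pads are 22 mm wide; open, the fingers measure 114 mm over their backs; the gripper's body (76 mm by 85 mm) begins 54 mm behind the grasp point. The pads swing forward as they close: fully open they stand 13 mm farther back than shut.
Start: joints at [-1.235, 0.398, 0.045, 1.537, -0.019, 1.207, -0.051], TCP at [0.274, 0.59, 0.198] pointing down, gripper open.
Joint ranges: [-2.82, 2.82], [-0.49, 2.23], [-1.37, 1.46], [0, 2.46], [-1.36, 4.5], [0.23, 2], [-2.94, 2.94]. Speed limits (rad/s): [2.57, 2.57, 3.14, 3.14, 3.14, 3.14, 3.14].

INTERFACE

Orientations are given as [roll, pitch, yaw] about the fixed x, y, z axes, in that order (R = Rz(yaw) Ry(pitch) Rx(roll)).
In Python, from cell import arm gives the robot as it stands.
- The arm moves only by the tool arm_command, never from a script. Its argument "rows" is a list of rows, each an object of numbers: "tx", "ty", "tz": the shift along the tool's x, y, z in mm; "roll": the turn about the tool's z in rad. In form: [{"tx": .., "ty": .., "tz": .., "roll": ..}, ...]. A call has 1 to 5 rows; each row is the pose to reach, as a shift and turn from the pose commanded when the call began, along the tool's axes at that moment; what a row does not reach only later rows make up. A row lasts 1/8 s, in which the tool goes at most 62.5 mm and 10.7 degrees, less where a joint would pass 70% of its speed; a pose out of reach is approached as far as the arm can. A call with a gripper value outside its range is refused whole. "claw" is the closure, from -1 (fully open) to 1 (shut), set as the call begins (left out, the last holds). The fingers move at their own pace and stop on an object; "newtons" is the grip in N (left out, the last holds). Time passes only in rows, so rows that repeat a pose let the fingers close. It gives the time, the measured TCP pose, the force and the opening at its end, in the units of the state.
- arm.get_state(): the state, without advancing time (a new reading comes with each control period).
- arm.read_camera(name): name is "scene" or "top" or "wrist"; returns the picture (400x640x3 uint8, red, green, blue); there is no depth.
- arm.get_calibration(name): a dict with "camera_matrix" (3x3 intrinsics, pixels), "extrinsics" (4x4, takes a point from camera to world coordinates); the wrist camera has in their place "mount" (4x4, takes a point from camera to tool coordinates, whose origin is the TCP and whose axes are the flange's). Camera axes: x right, y down, z forward; pixel columns grow to the right and rows downward; lengths in m; the calibration is good to about 2 mm. A picture is of the moment at which its call begins: read the wrist's pose just before it. get_calibration takes no time and is no camera call.
- arm.finish_job(): hands the job in, once; it reports no verdict.
The state is a dict: "time": time; "q": joint angles; "qvel": joint speeds; "effort": joint torques, N m; "eef_pos": TCP position; "ee_rot": TCP orientation; "wrist_force": force on the tool from outside, world axes, zero at the start; "ft_torque": the same for the moment, N m; "width": finger opening in m.
Only numpy, scipy, OpenCV 4.12 (cv2) and the standard library are available. Lean on these libraries where they do the work, as an engineer would, in place of code of your own. Each camera call takes 0.05 s, during which the arm holds its last target. There are 200 camera calls.

## Working session

There is one attempt and no reset: what is moved stays moved. The work goes in short steps, Python scripts to look and compute and a tool call to move; the robot and the scene stay as the last step left them, time stands still between calls to the robot, and variables do not carry over. Pictures are saved under pics/ and viewed, on a budget of 10 in all, crops included, one or two more only if the job needs it, and the job is handed in when it is done.

Besides the shell and the picture viewer there is one more tool, called after "Emit:" as name(argument=value, ...), one argument or row to a line, values as JSON. arm_command: Moves the arm, as the interface text tells. Its arguments: {"type":"object","properties":{"rows":{"type":"array"},"claw":{"type":"number"},"newtons":{"type":"number"}},"required":["rows"]}

```bash
mkdir -p pics; python3 - <<'E'
from cell import arm
import cv2,numpy as np
np.set_printoptions(precision=4,suppress=True)
for n in("scene","top"):
    cv2.imwrite(f"pics/{n}1.png",arm.read_camera(n)[:,:,::-1]); print(n,arm.get_calibration(n))
print(arm.get_calibration("wrist"));print(arm.get_state(),arm.pinch_z)
E
```

```text
scene {'camera_matrix': array([[450.8522,   0.    , 314.202 ],
       [  0.    , 450.8522, 200.437 ],
       [  0.    ,   0.    ,   1.    ]]), 'extrinsics': array([[ 0.6098,  0.466 , -0.6411,  0.9899],
       [ 0.7925, -0.3452,  0.5028, -0.362 ],
       [ 0.013 , -0.8146, -0.5798,  0.5704],
       [ 0.    ,  0.    ,  0.    ,  1.    ]])}
top {'camera_matrix': array([[430.9161,   0.    , 327.6127],
       [  0.    , 430.9161, 194.4465],
       [  0.    ,   0.    ,   1.    ]]), 'extrinsics': array([[-0.0154, -0.9931,  0.1164,  0.4102],
       [-0.9998,  0.0139, -0.0137,  0.0521],
       [ 0.012 , -0.1166, -0.9931,  0.7307],
       [ 0.    ,  0.    ,  0.    ,  1.    ]])}
{'camera_matrix': array([[291.8535,   0.    , 320.6818],
       [  0.    , 291.8535, 196.4926],
       [  0.    ,   0.    ,   1.    ]]), 'mount': array([[ 0.0006, -0.9586, -0.2847,  0.0714],
       [ 1.    ,  0.0003,  0.001 ,  0.0004],
       [-0.0009, -0.2847,  0.9586, -0.1759],
       [ 0.    ,  0.    ,  0.    ,  1.    ]])}
{'time': 0.1, 'q': array([-1.235 ,  0.3991,  0.045 ,  1.5378, -0.0187,  1.2069, -0.0507]), 'qvel': array([-0.001 , -0.0018, -0.0022, -0.0038,  0.0007, -0.0015, -0.0015]), 'effort': array([  0.004 , -47.6267,   1.3705, -25.495 ,   0.012 ,   0.005 ,
         0.    ]), 'eef_pos': array([0.2735, 0.589 , 0.1972]), 'ee_rot': array([-3.1398,  0.0001,  2.7069]), 'wrist_force': array([-0.1027,  0.0936,  0.057 ]), 'ft_torque': array([-0.0149,  0.0263,  0.0249]), 'width': 0.08547722317280892} 0.0187
```

View pics/scene1.png

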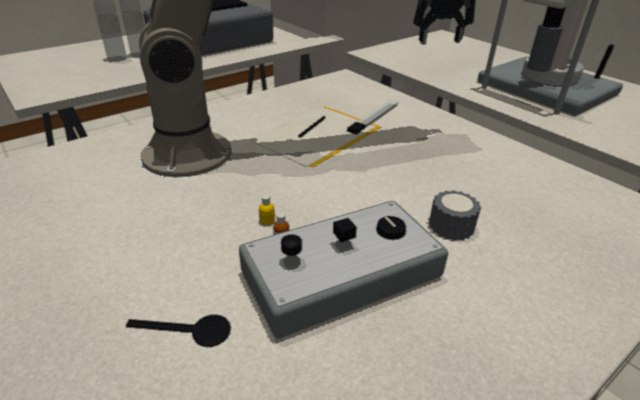

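View pics/top1.png

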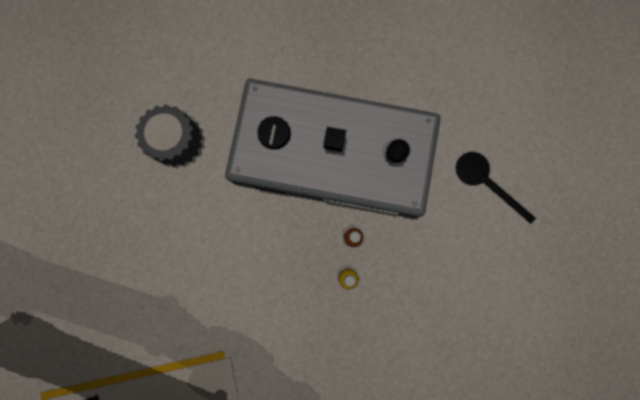

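The scene view shows the round knob at (291,245), the square knob at (344,230) and the dial at (391,227). In the top view they are at (398,150), (335,139) and (274,132). The amber bottle is at (354,237) in the top view, with a yellow look-alike at (348,279).

```bash
cat >h.py <<'E'
from cell import arm
import numpy as np
from scipy.spatial.transform import Rotation as Ro
np.set_printoptions(precision=4,suppress=True)
def ray(n,px,s=None):
    c=arm.get_calibration(n);d=np.linalg.solve(c["camera_matrix"],[*px,1])
    if n=="wrist":
        T=np.eye(4);T[:3,:3]=Ro.from_euler("xyz",s["ee_rot"]).as_matrix();T[:3,3]=s["eef_pos"];E=T@c["mount"]
    else:E=c["extrinsics"]
    return E[:3,3],E[:3,:3]@d
def atz(n,px,z,s=None):
    o,d=ray(n,px,s);return o+d*(z-o[2])/d[2]
def tri(a,b):
    A=sum(np.eye(3)-np.outer(d,d)/(d@d) for o,d in(a,b));B=sum((np.eye(3)-np.outer(d,d)/(d@d))@o for o,d in(a,b));return np.linalg.solve(A,B)
def shift(target,yaw,s):
    R=Ro.from_euler("xyz",s["ee_rot"]);
    return R.inv().apply(np.array(target)-s["eef_pos"])*1000, (s["ee_rot"][2]-yaw+np.pi/2)%np.pi-np.pi/2
E
python3 - <<'E'
from h import *
P={k:(tri(ray("scene",a),ray("top",b)),atz("top",b,z)) for k,a,b,z in[("round",(291,245),(398,150),.108),("sq",(344,230),(335,139),.108),("dial",(391,227),(274,132),.085)]}
for k,v in P.items():print(k,*v)
r,q,d=[P[k][1][:2] for k in("round","sq","dial")]
print(np.linalg.norm(r-q),np.linalg.norm(q-d),"row dir",np.degrees(np.arctan2(*(d-r)[::-1])))
print("bottle",atz("top",(354,237),.062))
E
```

```text
round [ 0.5487 -0.0614  0.1052] [ 0.5478 -0.0614  0.108 ]
sq [0.5674 0.0317 0.1022] [0.5655 0.0314 0.108 ]
dial [0.5864 0.1255 0.0756] [0.5834 0.1239 0.085 ]
0.09439725382858236 0.09426127675805561 row dir 79.11983885653153
bottle [0.4218 0.0031 0.062 ]
```

```bash
python3 - <<'E'
from h import *
print(shift([.548,-.0614,.2],np.radians(79.3),arm.get_state()))
E
```

```text
(array([-522.8412, -474.2829,   -1.9384]), np.float64(1.3228580723540304))
```

Emit:
arm_command(
  rows=[
    {"tx": -40, "ty": -36, "tz": -10, "roll": 0.1},
    {"tx": -80, "ty": -72, "tz": -10, "roll": 0.25},
    {"tx": -120, "ty": -109, "tz": -10, "roll": 0.4},
    {"tx": -160, "ty": -145, "tz": -10, "roll": 0.55},
    {"tx": -200, "ty": -181, "tz": -10, "roll": 0.7},
  ],
  claw=-1,
)

```text
time: 0.72
eef_pos: [0.3793, 0.3393, 0.2078]
ee_rot: [-3.141, 0.0, 2.002]
wrist_force: [1.7, -0.2, 0.5]
width: 0.0851
```

```bash
python3 - <<'E'
from h import *
s=arm.get_state();print(s["eef_pos"],s["ee_rot"],s["q"],shift([.548,-.0614,.2],np.radians(79.3),s))
E
```

```text
[0.3793 0.3393 0.2078] [-3.1413  0.      2.002 ] [-1.0494  0.1397  0.2616  1.8606 -0.0396  1.1466 -0.3427] (array([-434.5091,  -14.1671,    7.8679]), np.float64(0.6179646691197225))
```

Emit:
arm_command(
  rows=[
    {"tx": -55, "ty": -2, "tz": 0, "roll": 0.12},
    {"tx": -110, "ty": -4, "tz": 0, "roll": 0.25},
    {"tx": -165, "ty": -6, "tz": 0, "roll": 0.37},
    {"tx": -220, "ty": -8, "tz": 0, "roll": 0.5},
    {"tx": -275, "ty": -10, "tz": 0, "roll": 0.618},
  ],
)

```text
time: 1.35
eef_pos: [0.4862, 0.086, 0.208]
ee_rot: [-3.141, -0.0, 1.385]
wrist_force: [-0.2, 0.6, 0.1]
width: 0.0852
```

```bash
python3 - <<'E'
from h import *
s=arm.get_state();print(s["eef_pos"],s["ee_rot"],s["q"],shift([.548,-.0614,.2],np.radians(79.3),s))
E
```

```text
[0.4862 0.086  0.208 ] [-3.1415 -0.0004  1.3852] [-0.751   0.1193  0.5357  1.898  -0.0674  1.1417 -0.3759] (array([-133.5109,   87.936 ,    7.9047]), np.float64(0.0011729501952877364))
```

Emit:
arm_command(
  rows=[
    {"tx": -45, "ty": 30, "tz": 4},
    {"tx": -90, "ty": 60, "tz": 8},
    {"tx": -133, "ty": 88, "tz": 8},
    {"tx": -133, "ty": 88, "tz": 8},
    {"tx": -133, "ty": 88, "tz": 8},
  ],
)

```text
invalid input at $.rows[0]: expected keys tx, ty, tz, roll
```

```bash
python3 - <<'E'
from h import *
import cv2
s=arm.get_state();print(s["eef_pos"],s["ee_rot"],shift([.548,-.0614,.083],np.radians(79.3),s))
cv2.imwrite("pics/w1.png",arm.read_camera("wrist")[:,:,::-1])
E
```

```text
[0.4862 0.086  0.208 ] [-3.1415 -0.0004  1.3852] (array([-133.5617,   87.9499,  124.9047]), np.float64(0.0011729501952877364))
```

View pics/w1.png

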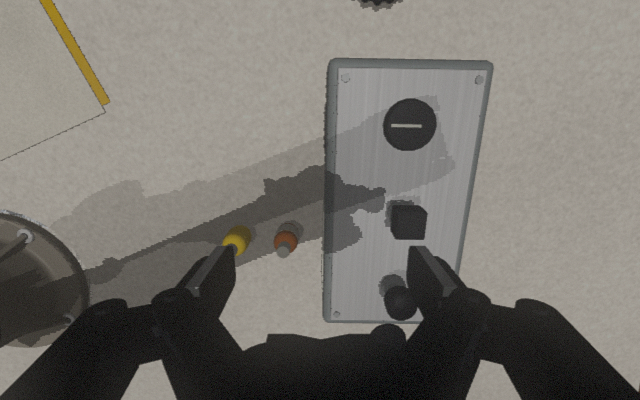

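The call was refused because it lacked roll, so this picture is from the earlier pose. It shows the row vertical, the square knob at about (409,222) and the round knob at about (400,303) behind a finger. I'll resend the move with roll included.

Emit:
arm_command(
  rows=[
    {"tx": -45, "ty": 30, "tz": 4, "roll": 0},
    {"tx": -90, "ty": 60, "tz": 8, "roll": 0},
    {"tx": -133, "ty": 88, "tz": 8, "roll": 0},
    {"tx": -133, "ty": 88, "tz": 8, "roll": 0},
    {"tx": -133, "ty": 88, "tz": 8, "roll": 0},
  ],
)

```text
time: 2.02
eef_pos: [0.5481, -0.0582, 0.1996]
ee_rot: [-3.14, -0.001, 1.389]
wrist_force: [0.3, 0.5, -0.5]
width: 0.0854
```

```bash
python3 - <<'E'
from h import *
import cv2
s=arm.get_state();print(s["eef_pos"],s["ee_rot"],shift([.548,-.0614,.083],np.radians(79.3),s))
cv2.imwrite("pics/w2.png",arm.read_camera("wrist")[:,:,::-1])
E
```

```text
[ 0.5481 -0.0582  0.1996] [-3.1402 -0.0005  1.3893] (array([ -3.2121,   0.6641, 116.5751]), np.float64(0.005211116133581939))
```

View pics/w2.png

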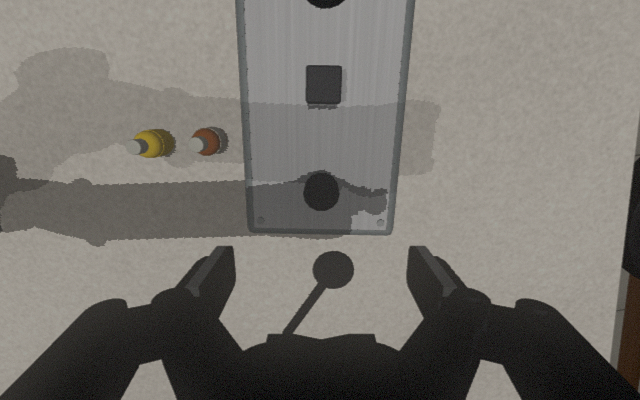

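The wrist view shows the round knob at (321,191), the square knob at (323,86), and the fingers straddling the row.

```bash
python3 - <<'E'
from h import *
s=arm.get_state();p=atz("wrist",(321,191),.111,s);q=atz("wrist",(323,86),.111,s)
print(s["eef_pos"],p,q,np.linalg.norm(p-q),shift([.548,-.0614,.083],np.radians(79.3),s),shift([*p[:2],.083],np.radians(79.3),s))
E
```

```text
[ 0.5481 -0.0574  0.1997] [ 0.5495 -0.0579  0.111 ] [0.5676 0.0329 0.111 ] 0.09256938753046703 (array([ -4.0851,   0.7452, 116.6668]), np.float64(0.006825462258631454)) (array([ -0.3593,   1.5796, 116.6693]), np.float64(0.006825462258631454))
```

Emit:
arm_command(
  rows=[
    {"tx": -1, "ty": 1, "tz": 25, "roll": 0.005},
    {"tx": -1, "ty": 1, "tz": 50, "roll": 0.005},
    {"tx": -1, "ty": 1, "tz": 75, "roll": 0.005},
    {"tx": -1, "ty": 1, "tz": 85, "roll": 0.005},
    {"tx": -1, "ty": 1, "tz": 85, "roll": 0.005},
  ],
)

```text
time: 2.7
eef_pos: [0.5489, -0.059, 0.1148]
ee_rot: [-3.14, -0.0, 1.386]
wrist_force: [0.1, 0.2, 0.5]
width: 0.0854
```

```bash
python3 - <<'E'
from h import *
import cv2
s=arm.get_state();print(s["eef_pos"],s["ee_rot"],s["wrist_force"],shift([.549,-.0597,.083],np.radians(79.3),s))
cv2.imwrite("pics/w3.png",arm.read_camera("wrist")[:,:,::-1])
E
```

```text
[ 0.5489 -0.059   0.1148] [-3.1405 -0.0003  1.3856] [0.1292 0.2397 0.5401] (array([-0.6403,  0.2172, 31.7938]), np.float64(0.0015093063475433155))
```

View pics/w3.png

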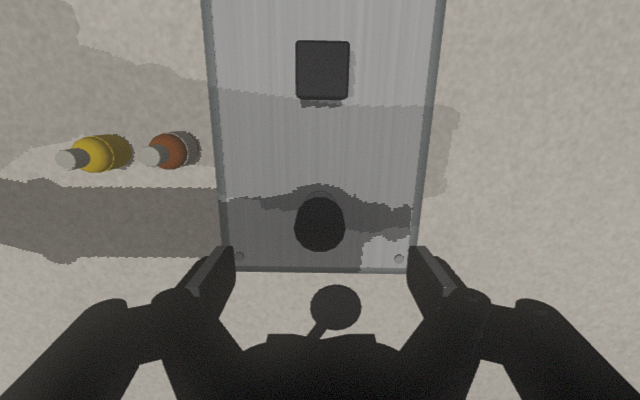

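The knob sits at (319,224), centred between the fingers at about 321, so I'll descend and grip.

Emit:
arm_command(
  rows=[
    {"tx": -1, "ty": 0, "tz": 12, "roll": 0},
    {"tx": -1, "ty": 0, "tz": 24, "roll": 0},
    {"tx": -1, "ty": 0, "tz": 31, "roll": 0},
    {"tx": -1, "ty": 0, "tz": 31, "roll": 0},
    {"tx": -1, "ty": 0, "tz": 31, "roll": 0},
  ],
)

```text
time: 3.38
eef_pos: [0.5494, -0.0613, 0.0842]
ee_rot: [3.141, -0.0, 1.384]
wrist_force: [0.6, 0.6, 0.2]
width: 0.0855
```

Emit:
arm_command(
  rows=[
    {"tx": 0, "ty": 0, "tz": 0, "roll": 0},
    {"tx": 0, "ty": 0, "tz": 0, "roll": 0},
    {"tx": 0, "ty": 0, "tz": 0, "roll": 0},
    {"tx": 0, "ty": 0, "tz": 0, "roll": 0},
    {"tx": 0, "ty": 0, "tz": 0, "roll": 0},
  ],
  claw=1,
  newtons=50,
)

```text
time: 4.0
eef_pos: [0.5494, -0.0612, 0.0843]
ee_rot: [3.141, -0.0, 1.384]
wrist_force: [-0.4, 0.6, 2.1]
width: 0.0
```

Emit:
arm_command(
  rows=[
    {"tx": 0, "ty": 0, "tz": 0, "roll": 0},
    {"tx": 0, "ty": 0, "tz": 0, "roll": 0},
    {"tx": 0, "ty": 0, "tz": 0, "roll": 0},
  ],
)

```text
time: 4.38
eef_pos: [0.5494, -0.0612, 0.0843]
ee_rot: [3.141, -0.0, 1.384]
wrist_force: [-0.0, 0.4, 2.7]
width: -0.0003
```

The opening is 0, so the fingers closed on nothing. I'll look before moving.

```bash
python3 - <<'E'
from h import *
import cv2
s=cv2.resize(arm.read_camera("scene")[180:330,200:400,::-1],None,fx=3,fy=3,interpolation=2)
cv2.imwrite("pics/s4.png",s)
t=cv2.resize(arm.read_camera("wrist")[:,:,::-1],None,fx=1.2,fy=1.2);cv2.imwrite("pics/w4.png",t)
E
```

```text
(no output)
```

View pics/s4.png

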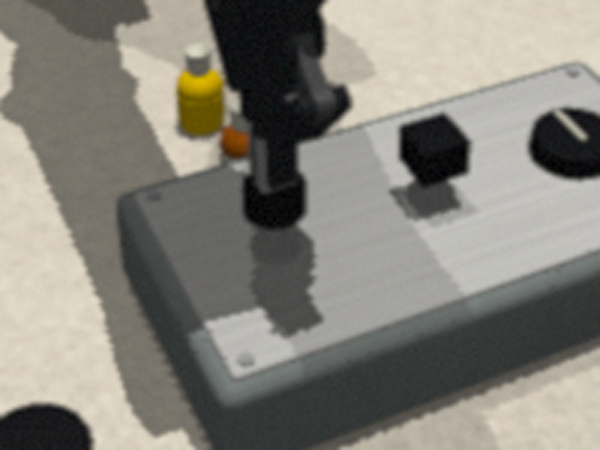

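View pics/w4.png

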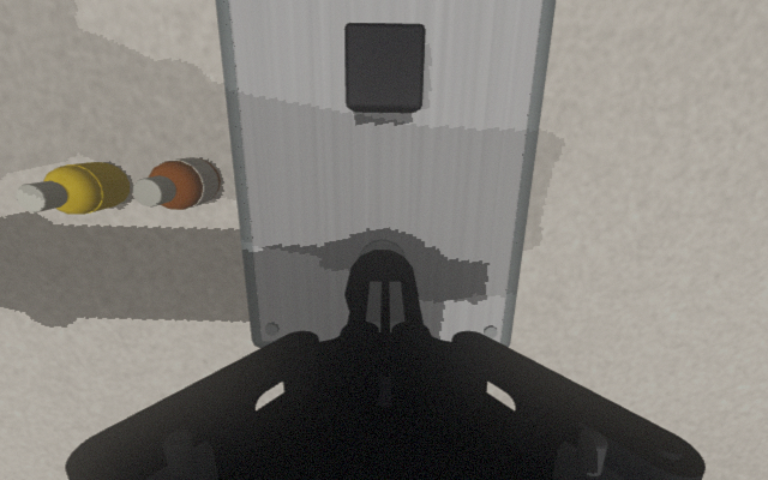

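```bash
python3 - <<'E'
from h import *
import cv2
s=arm.get_state();R=Ro.from_euler("xyz",s["ee_rot"]).as_matrix();t=s["eef_pos"];print(t,s["width"],s["wrist_force"],s["ft_torque"])
out=[]
for n,(x,y) in(("scene",(240,190)),("top",(340,100))):
    c=arm.get_calibration(n);im=arm.read_camera(n)[:,:,::-1].copy();f=4
    im=cv2.resize(im[y:y+100,x:x+100],None,fx=f,fy=f,interpolation=2)
    for p,col in((t,(0,0,255)),(t-R[:,2]*.04,(0,255,255)),([.549,-.0605,.117],(0,255,0)),([.549,-.0605,.092],(255,0,0))):
        q=np.linalg.inv(c["extrinsics"])@[*p,1];u=c["camera_matrix"]@q[:3];u=u[:2]/u[2];print(n,u)
        cv2.circle(im,tuple(int(v) for v in (u-[x,y])*f),4,col,-1)
    out.append(im)
cv2.imwrite("pics/c5.png",np.hstack(out))
E
```

```text
[ 0.5494 -0.0612  0.0843] 4.765569819224553e-05 [0.5337 0.0748 3.7911] [-0.0236  0.1164  0.0221]
scene [291.1869 255.183 ]
scene [290.7456 235.7903]
scene [291.067  239.0951]
scene [291.3325 251.2106]
top [395.172  152.3557]
top [399.8356 146.4317]
top [398.4634 147.8217]
top [395.5674 151.5233]
```

View pics/c5.png

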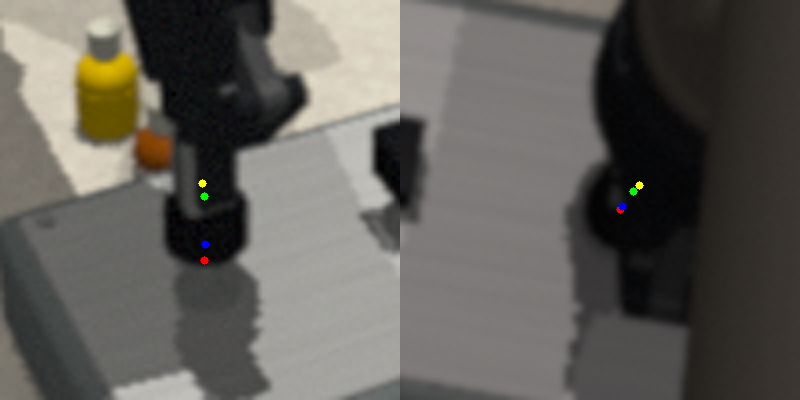

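The cameras put the head where I measured it. The shut fingertips, though, stand on top of the head at z of about 0.115, while the reading says 0.084. The real tips therefore seem to sit about 30 mm higher than reported. I'll open the gripper and go down slowly, watching the force.

Emit:
arm_command(
  rows=[
    {"tx": 0, "ty": 0, "tz": -8, "roll": 0},
    {"tx": 0, "ty": 0, "tz": -8, "roll": 0},
    {"tx": 0, "ty": 0, "tz": -8, "roll": 0},
    {"tx": 0, "ty": 0, "tz": -8, "roll": 0},
    {"tx": 0, "ty": 0, "tz": -8, "roll": 0},
  ],
  claw=-1,
)

```text
time: 5.2
eef_pos: [0.549, -0.0611, 0.0919]
ee_rot: [-3.141, -0.0, 1.384]
wrist_force: [0.6, -0.6, 0.1]
width: 0.0854
```

Emit:
arm_command(
  rows=[
    {"tx": 0, "ty": 0, "tz": 5, "roll": 0},
    {"tx": 0, "ty": 0, "tz": 10, "roll": 0},
    {"tx": 0, "ty": 0, "tz": 15, "roll": 0},
    {"tx": 0, "ty": 0, "tz": 18, "roll": 0},
    {"tx": 0, "ty": 0, "tz": 18, "roll": 0},
  ],
)

```text
time: 5.82
eef_pos: [0.5489, -0.0612, 0.0737]
ee_rot: [-3.141, 0.0, 1.384]
wrist_force: [-0.1, -0.9, -0.0]
width: 0.0854
```

```bash
python3 - <<'E'
from h import *
import cv2
s=arm.get_state();print(s["eef_pos"],s["wrist_force"])
a=cv2.resize(arm.read_camera("scene")[170:290,230:350,::-1],(400,400),interpolation=2)
b=cv2.resize(arm.read_camera("wrist")[150:,190:440,::-1],(400,400),interpolation=2)
cv2.imwrite("pics/c6.png",np.hstack([a,b]))
E
```

```text
[ 0.5489 -0.0612  0.0737] [-0.0883 -0.8922 -0.0472]
```

View pics/c6.png

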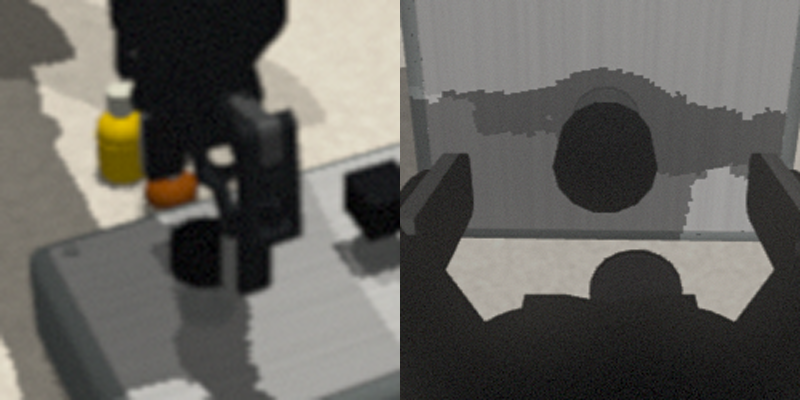

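```bash
python3 - <<'E'
from h import *
s=arm.get_state();R=Ro.from_euler("xyz",s["ee_rot"]).as_matrix();t=s["eef_pos"]
def pr(n,p):
    c=arm.get_calibration(n)
    if n=="wrist":
        E=np.eye(4);E[:3,:3]=R;E[:3,3]=t;E=E@c["mount"]
    else:E=c["extrinsics"]
    u=c["camera_matrix"]@(np.linalg.inv(E)@[*p,1])[:3];return u[:2]/u[2]
for y in(-.0425,.0425):
  for z in(-.013,-.03,-.045):
    print(y,z,*[(x,pr("scene",t+R@[x,y,z]),pr("wrist",t+R@[x,y,z])) for x in(-.011,.011)])
for z in(.117,.104,.092):print("head",z,pr("scene",[.549,-.0605,z]),pr("wrist",[.549,-.0605,z]))
for px,py in((318,248),):print(atz("wrist",(px,py),.108,s))
E
```

```text
-0.0425 -0.013 (-0.011, array([274.268 , 240.0495]), array([249.8368, 251.4527])) (0.011, array([286.524 , 236.2664]), array([247.316 , 217.9346]))
-0.0425 -0.03 (-0.011, array([273.8635, 232.0374]), array([242.8055, 265.5293])) (0.011, array([286.2875, 228.2933]), array([239.7447, 229.0926]))
-0.0425 -0.045 (-0.011, array([273.4975, 224.7863]), array([235.3238, 280.5074])) (0.011, array([286.0736, 221.0794]), array([231.6285, 241.0536]))
0.0425 -0.013 (-0.011, array([296.1507, 273.0908]), array([387.8131, 251.4508])) (0.011, array([309.241 , 268.5728]), array([390.2431, 217.9541]))
0.0425 -0.03 (-0.011, array([296.0314, 264.829 ]), array([394.5417, 265.5176])) (0.011, array([309.3135, 260.3457]), array([397.4899, 229.1063]))
0.0425 -0.045 (-0.011, array([295.9231, 257.3343]), array([401.7004, 280.4834])) (0.011, array([309.3793, 252.8852]), array([405.2573, 241.0593]))
head 0.117 [291.067  239.0951] [317.7598 257.896 ]
head 0.104 [291.2064 245.4574] [317.9532 246.4246]
head 0.092 [291.3325 251.2106] [318.1068 237.3132]
[ 0.5492 -0.0595  0.108 ]
```

Both views put the open fingertips about 32 mm short of the reported TCP, which fits the shut fingers standing on the head. I'll correct for it by going about 23 mm lower, to a reading of about 0.051.

Emit:
arm_command(
  rows=[
    {"tx": 1, "ty": 0, "tz": 6, "roll": 0},
    {"tx": 1, "ty": 0, "tz": 12, "roll": 0},
    {"tx": 1, "ty": 0, "tz": 18, "roll": 0},
    {"tx": 1, "ty": 0, "tz": 23, "roll": 0},
    {"tx": 1, "ty": 0, "tz": 23, "roll": 0},
  ],
)

```text
time: 6.55
eef_pos: [0.5489, -0.0602, 0.0506]
ee_rot: [-3.141, 0.0, 1.384]
wrist_force: [0.5, 0.4, -0.3]
width: 0.0853
```

Emit:
arm_command(
  rows=[
    {"tx": 0, "ty": 0, "tz": 0, "roll": 0},
    {"tx": 0, "ty": 0, "tz": 0, "roll": 0},
    {"tx": 0, "ty": 0, "tz": 0, "roll": 0},
    {"tx": 0, "ty": 0, "tz": 0, "roll": 0},
    {"tx": 0, "ty": 0, "tz": 0, "roll": 0},
  ],
  claw=1,
  newtons=50,
)

```text
time: 7.18
eef_pos: [0.5479, -0.0599, 0.0509]
ee_rot: [-3.139, -0.0, 1.384]
wrist_force: [-5.9, 0.5, 3.5]
width: 0.0327
```

Gripped: the opening is 33 mm on the 34 mm head. Now I'll pull up.

Emit:
arm_command(
  rows=[
    {"tx": 0, "ty": 0, "tz": -7, "roll": 0},
    {"tx": 0, "ty": 0, "tz": -14, "roll": 0},
    {"tx": 0, "ty": 0, "tz": -21, "roll": 0},
    {"tx": 0, "ty": 0, "tz": -28, "roll": 0},
    {"tx": 0, "ty": 0, "tz": -32, "roll": 0},
  ],
)

```text
time: 7.8
eef_pos: [0.5479, -0.0599, 0.0831]
ee_rot: [-3.139, -0.0, 1.384]
wrist_force: [-5.2, 0.8, -4.5]
width: 0.0327
```

Emit:
arm_command(
  rows=[
    {"tx": 0, "ty": 0, "tz": -1, "roll": 0},
    {"tx": 0, "ty": 0, "tz": -2, "roll": 0},
    {"tx": 0, "ty": 0, "tz": -3, "roll": 0},
    {"tx": 0, "ty": 0, "tz": -4, "roll": 0},
    {"tx": 0, "ty": 0, "tz": -4, "roll": 0},
  ],
)

```text
time: 8.43
eef_pos: [0.5479, -0.06, 0.0862]
ee_rot: [-3.139, 0.0, 1.384]
wrist_force: [-3.5, 0.4, -10.9]
width: 0.0325
```

Emit:
arm_command(
  rows=[
    {"tx": 0, "ty": 0, "tz": -1, "roll": 0},
    {"tx": 0, "ty": 0, "tz": -1.5, "roll": 0},
    {"tx": 0, "ty": 0, "tz": -1.5, "roll": 0},
  ],
)

```text
time: 8.8
eef_pos: [0.5479, -0.06, 0.0864]
ee_rot: [-3.139, 0.001, 1.384]
wrist_force: [0.0, -0.0, -26.9]
width: 0.0324
```

```bash
python3 - <<'E'
from h import *
import cv2
s=arm.get_state();print(s["eef_pos"],s["wrist_force"],s["width"])
a=cv2.resize(arm.read_camera("scene")[150:290,220:360,::-1],(560,560),interpolation=2)
cv2.imwrite("pics/c7.png",a)
E
```

```text
[ 0.5479 -0.06    0.0864] [  0.0118  -0.0266 -26.8681] 0.03239447020657344
```

View pics/c7.png

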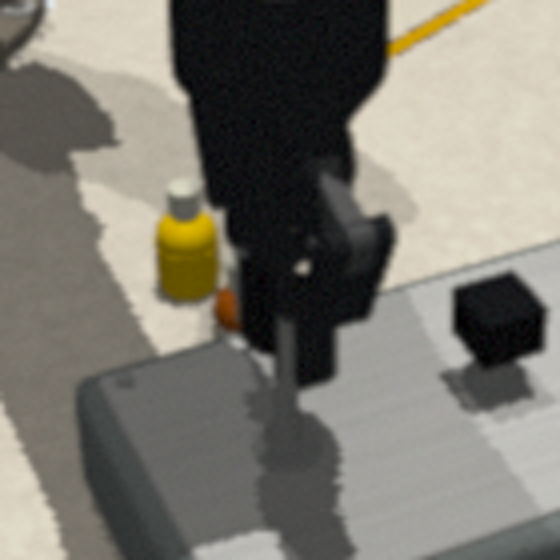

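The stem is drawn out and the force jumped to 27 N with almost no motion, so the knob is at its end stop after about 35.5 mm. I'll hold it there for about 2.5 s.

Emit:
arm_command(
  rows=[
    {"tx": 0, "ty": 0, "tz": 0.5, "roll": 0},
    {"tx": 0, "ty": 0, "tz": 0.5, "roll": 0},
    {"tx": 0, "ty": 0, "tz": 0.5, "roll": 0},
    {"tx": 0, "ty": 0, "tz": 0.5, "roll": 0},
    {"tx": 0, "ty": 0, "tz": 0.5, "roll": 0},
  ],
)

```text
time: 9.48
eef_pos: [0.5479, -0.06, 0.0864]
ee_rot: [-3.139, 0.001, 1.384]
wrist_force: [-1.8, 0.1, -27.6]
width: 0.0326
```

Emit:
arm_command(
  rows=[
    {"tx": 0, "ty": 0, "tz": 0, "roll": 0},
    {"tx": 0, "ty": 0, "tz": 0, "roll": 0},
    {"tx": 0, "ty": 0, "tz": 0, "roll": 0},
    {"tx": 0, "ty": 0, "tz": 0, "roll": 0},
    {"tx": 0, "ty": 0, "tz": 0, "roll": 0},
  ],
)

```text
time: 10.1
eef_pos: [0.5479, -0.06, 0.0864]
ee_rot: [-3.139, 0.001, 1.384]
wrist_force: [-1.3, 1.2, -26.9]
width: 0.0328
```

Emit:
arm_command(
  rows=[
    {"tx": 0, "ty": 0, "tz": 0, "roll": 0},
    {"tx": 0, "ty": 0, "tz": 0, "roll": 0},
    {"tx": 0, "ty": 0, "tz": 0, "roll": 0},
    {"tx": 0, "ty": 0, "tz": 0, "roll": 0},
    {"tx": 0, "ty": 0, "tz": 0, "roll": 0},
  ],
)

```text
time: 10.72
eef_pos: [0.5479, -0.06, 0.0864]
ee_rot: [-3.139, 0.001, 1.384]
wrist_force: [-1.8, 0.8, -26.5]
width: 0.0324
```

Emit:
arm_command(
  rows=[
    {"tx": 0, "ty": 0, "tz": 0, "roll": 0},
    {"tx": 0, "ty": 0, "tz": 0, "roll": 0},
    {"tx": 0, "ty": 0, "tz": 0, "roll": 0},
    {"tx": 0, "ty": 0, "tz": 0, "roll": 0},
    {"tx": 0, "ty": 0, "tz": 0, "roll": 0},
  ],
)

```text
time: 11.35
eef_pos: [0.5479, -0.0599, 0.0864]
ee_rot: [-3.139, 0.001, 1.384]
wrist_force: [-1.4, 0.1, -26.7]
width: 0.0329
```

Emit:
arm_command(
  rows=[
    {"tx": 0, "ty": 0, "tz": 7, "roll": 0},
    {"tx": 0, "ty": 0, "tz": 14, "roll": 0},
    {"tx": 0, "ty": 0, "tz": 21, "roll": 0},
    {"tx": 0, "ty": 0, "tz": 28, "roll": 0},
    {"tx": 0, "ty": 0, "tz": 34, "roll": 0},
  ],
)

```text
time: 11.98
eef_pos: [0.5481, -0.0598, 0.0565]
ee_rot: [-3.138, -0.002, 1.384]
wrist_force: [-12.4, 3.1, 3.7]
width: 0.0326
```

Emit:
arm_command(
  rows=[
    {"tx": 0, "ty": 0, "tz": 1, "roll": 0},
    {"tx": 0, "ty": 0, "tz": 2, "roll": 0},
    {"tx": 0, "ty": 0, "tz": 2, "roll": 0},
  ],
)

```text
time: 12.35
eef_pos: [0.5481, -0.0598, 0.0545]
ee_rot: [-3.138, -0.002, 1.384]
wrist_force: [-11.9, 3.3, 3.0]
width: 0.0326
```

Emit:
arm_command(
  rows=[
    {"tx": 0, "ty": 0, "tz": 1, "roll": 0},
    {"tx": 0, "ty": 0, "tz": 2, "roll": 0},
    {"tx": 0, "ty": 0, "tz": 3, "roll": 0},
    {"tx": 0, "ty": 0, "tz": 4, "roll": 0},
    {"tx": 0, "ty": 0, "tz": 4, "roll": 0},
  ],
)

```text
time: 12.98
eef_pos: [0.5481, -0.0598, 0.0505]
ee_rot: [-3.138, -0.002, 1.384]
wrist_force: [-11.8, 2.8, 2.4]
width: 0.0326
```

Emit:
arm_command(
  rows=[
    {"tx": 0, "ty": 0, "tz": 0.5, "roll": 0},
    {"tx": 0, "ty": 0, "tz": 1, "roll": 0},
    {"tx": 0, "ty": 0, "tz": 1, "roll": 0},
  ],
)

```text
time: 13.35
eef_pos: [0.5481, -0.0598, 0.0501]
ee_rot: [-3.138, -0.003, 1.384]
wrist_force: [-13.1, 2.2, 7.3]
width: 0.0328
```

Emit:
arm_command(
  rows=[
    {"tx": 0, "ty": 0, "tz": 0.5, "roll": 0},
    {"tx": 0, "ty": 0, "tz": 1, "roll": 0},
    {"tx": 0, "ty": 0, "tz": 1, "roll": 0},
  ],
)

```text
time: 13.72
eef_pos: [0.5481, -0.0598, 0.05]
ee_rot: [-3.137, -0.003, 1.384]
wrist_force: [-14.8, 4.2, 13.3]
width: 0.0325
```

The knob is at the bottom stop: force is rising, there is no more motion, and travel was 36.4 mm. I'll ease off slightly, open the gripper, and rise.

Emit:
arm_command(
  rows=[
    {"tx": 0, "ty": 0, "tz": 0, "roll": 0},
    {"tx": 0, "ty": 0, "tz": 0, "roll": 0},
    {"tx": 0, "ty": 0, "tz": 0, "roll": 0},
    {"tx": 0, "ty": 0, "tz": 0, "roll": 0},
    {"tx": 0, "ty": 0, "tz": 0, "roll": 0},
  ],
  claw=-1,
)

```text
time: 14.35
eef_pos: [0.5496, -0.0603, 0.0462]
ee_rot: [3.141, -0.0, 1.384]
wrist_force: [0.2, -0.1, -0.2]
width: 0.0854
```

Emit:
arm_command(
  rows=[
    {"tx": 0, "ty": 0, "tz": -10, "roll": 0},
    {"tx": 0, "ty": 0, "tz": -30, "roll": 0},
    {"tx": 0, "ty": 0, "tz": -60, "roll": 0},
    {"tx": 0, "ty": 0, "tz": -90, "roll": 0},
    {"tx": 0, "ty": 0, "tz": -120, "roll": 0},
  ],
)

```text
time: 14.98
eef_pos: [0.5494, -0.0604, 0.1677]
ee_rot: [3.141, -0.0, 1.384]
wrist_force: [0.5, 0.3, -0.2]
width: 0.0852
```

Emit:
arm_command(
  rows=[
    {"tx": 0, "ty": 0, "tz": -20, "roll": 0},
    {"tx": 0, "ty": 0, "tz": -20, "roll": 0},
    {"tx": 0, "ty": 0, "tz": -20, "roll": 0},
  ],
)

```text
time: 15.35
eef_pos: [0.5487, -0.0601, 0.1854]
ee_rot: [-3.14, -0.0, 1.384]
wrist_force: [-0.3, 0.6, 0.3]
width: 0.0852
```

```bash
python3 - <<'E'
from h import *
import cv2
s=arm.get_state();print(s["time"],s["eef_pos"],s["wrist_force"],s["width"])
a=cv2.resize(arm.read_camera("scene")[150:330,220:460,::-1],(800,600),interpolation=2)
cv2.imwrite("pics/c8.png",a)
E
```

```text
15.35 [ 0.5487 -0.0601  0.1854] [-0.2761  0.6095  0.2862] 0.08516477894070638
```

View pics/c8.png

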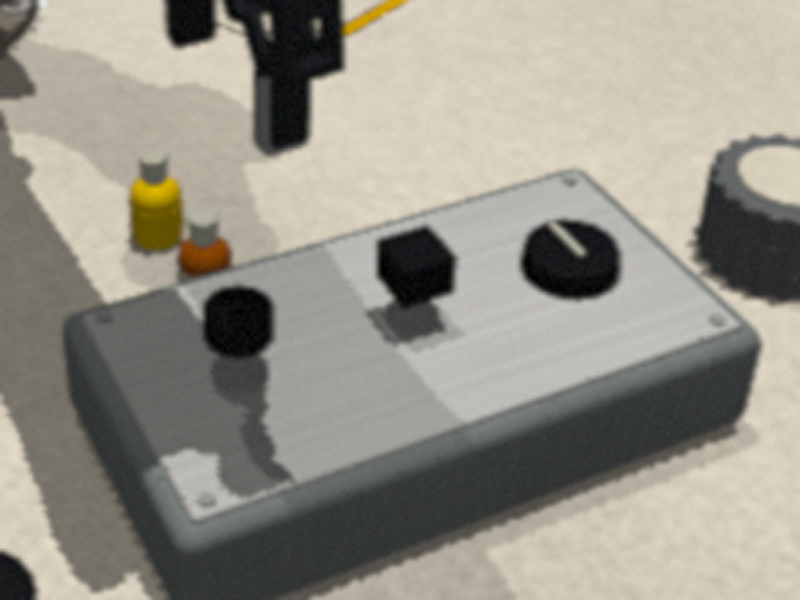

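The round knob is back in, at (291,246) in the full image (245 at the start). The square knob and both bottles are standing as before, and the gripper is clear.

```bash
python3 -c "
from cell import arm
print(arm.finish_job())"
```

```text
the job is handed in; nothing more can be done
None
```

I pulled the round knob out to its end stop, left it on for about 2.5 s, pushed it fully back in, let go, and handed the job in at about 15.4 s.

- **Pull:** the knob moved about 35.5 mm, and the force then rose to 27 N with almost no further motion.
- **Push back:** it moved 36.4 mm down, and the force then rose to 13 N with no more travel.
- **Last picture:** the round head was back at its starting place in the image. The square knob and both bottles stood as before, with the gripper open and well clear. The wrist force read about zero.

**What went wrong:** the first grasp closed on nothing. The real fingertips sit about 32 mm short of the reported TCP. The shut fingers rested on top of the knob's head at under 4 N. I measured the offset from the scene and wrist pictures, corrected for it, and the second grasp held.

I viewed 10 pictures.

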